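# Hold back the belt tensioner of a tube conveyor drive

## Robot

A 7-joint arm with a two-finger parallel gripper is mounted at the origin on the work surface. World frame = base frame: x ahead of the robot, y to its left, z up, the work surface at z = 0. Lengths are in m, angles in degrees, forces in N, time in s.
With the tool pointing down it reaches from about 0.425 to 1.025 m from the base axis. Payload 9.4 kg.
Tool frame: the origin (TCP) lies on the centre line of the jaws, within the pads' length; the fingertips stand 25 mm ahead of it and the grasp point (between the pads) lies 6 mm ahead of it; z points along the fingers, y is the line along which they close (so a half turn about z gives the same grasp; the last joint's range is limited). The gripper opens to 85 mm and grips with 20 to 120 N. Pads are 22 mm wide; open, the fingers measure 114 mm over their backs; the gripper's body (76 mm by 85 mm) begins 54 mm behind the grasp point. The pads swing forward as they close: fully open they stand 13 mm farther back than shut.
Start: joints at [-67.535, 34.337, -0.143, 91.639, 0.103, 54.024, -4.572], TCP at [0.328, 0.647, 0.256] pointing down, gripper open.
Joint ranges: [-147.43, 147.43], [-19.82, 112.94], [-74.19, 73.91], [6.32, 146.72], [-59.91, 239.91], [6.04, 106.73], [-150.56, 150.56]. Speed limits (degrees/s): [127.2, 127.2, 172.46, 172.46, 180, 180, 180].

## Interface

Orientations are given as a 3x3 rotation matrix whose columns are the frame's x, y, z axes.
In Python, from cell import movep, move_linear, goto_joints, gripper_open, gripper_close, sleep, solve_ik, observe, read_camera, IKError, finish_job gives the robot as it stands. The module is installed in compiled form; this text tells all that it offers. Calls block until the motion is done:
- movep(position, orientation): joint-space move of the TCP to a pose.
- move_linear(position, frame=None, speed=0.15): straight line of the TCP; frame=None keeps the orientation; speed is the mean speed in m/s.
- goto_joints(angles): joint-space move.
- gripper_open() and gripper_close(strength=None): open the fingers fully, or close them until they stop; strength is the grip in N (None keeps the last).
- sleep(seconds).
- solve_ik(position, orientation): joint angles nearest the present ones, or None.
- observe(): the state.
- read_camera(name): name is "scene" or "side" or "wrist"; returns a dict with "img" (400x640x3 uint8, red, green, blue), "mtx" (3x3 intrinsics, pixels), "dist_coeffs" ([k1, k2, p1, p2, k3] as OpenCV has them; the pictures are not rectified), "R" (3x3) and "t" (3): a world point X has camera coordinates R X + t; the wrist camera has in their place "T_tool_cam" (4x4, takes a point from camera to tool coordinates, whose origin is the TCP and whose axes are the flange's). Camera axes: x right, y down, z forward; pixel columns grow to the right and rows downward; lengths in m; the calibration is good to about 2 mm. A picture is of the moment at which its call begins: read the wrist's pose just before it. There is no depth.
A pose or a line that the arm cannot do raises IKError and nothing moves.
- finish_job(): hands the job in; it is judged then, once.
The state is a dict: "clock": time; "joint_positions": joint angles; "joint_vel": joint speeds; "effort": joint torques, N m; "tool_pos": TCP position; "orientation": TCP orientation; "contact_force": force on the tool from outside, world axes, zero at the start; "ft_torque": the same for the moment, N m; "grip_width": finger opening in m; "gripper_force": force on a finger pad.
Only numpy, scipy, OpenCV 4.12 (cv2) and the standard library are available. Lean on these libraries where they do the work, as an engineer would, in place of code of your own. Each camera call takes 0.05 s, during which the arm holds its last target. There are 200 camera calls.

## Task

The belt of the tube conveyor's drive unit is to be changed: take the loose idler block out of the tensioner arm's way and lay it in the empty steel tray. Then push the sprung tensioner arm back towards the rear stop wall until the ratchet pawl has clicked in behind its tooth, and push on a little farther, so that you and not the pawl carry the spring. Finish holding the arm there, so that a colleague can slip on the new belt; leave the other things on the table where they are.

Things in the scene. Friction and masses are not known exactly. Their poses are not given: they have to be found in the camera images.
- drive: drive unit fixed to the table, belt off: aluminium plate 180 (x) x 230 (y) x 12 mm with two low pulleys (under 47 mm), sprung tensioner arm, pawl slider and an upright rear stop wall (8 mm thick, 105 mm long along y, top 35 mm above the table, near face at x = +57 mm). Origin at the centre of the plate's underside, on the table; z up
- pivot (a point): the tensioner arm's vertical pivot axis, at x -5, y +30, z 28 mm in the drive's frame (same axes). The arm is a flat steel bar 16 mm wide, 22 to 34 mm above the table, reaching 115 mm from here to its upright roller. At joint angle q the roller lies from here in direction (sin(q - 0.37), -cos(q - 0.37)) of the drive's x, y
- tensioner (a joint): arm angle, 0 at rest to 0.75 rad (end of travel); growing swings the roller to the drive's +x, to the rear wall, counterclockwise from above. Spring force at the roller 4 N at 0, 8 N at 0.45, 11 N at 0.7, and a few N more while the tooth lifts the pawl (0.15 to 0.35). The click comes near 0.43; let go after it, the arm rests on the pawl near 0.43. Finished: held past 0.49 by the robot, best 0.6 to 0.65
- roller (a point): centre of the top face of the tensioner's upright roller: cylinder 28 mm in diameter, from 34 to 80 mm above the table, fixed on the arm's end (it does not spin); it can be pushed or gripped from above. z up, the y axis points along the arm towards the pivot
- pawl (a joint): outward slide of the sprung pawl slider in m: 0 when home (dropped), about 0.006 while the tooth pushes it out; works by itself
- pawl_nose (a point): top of the pawl's nose pin, 8 mm in diameter, at the end of the slider that faces the pivot; in its guide on the drive's +y side, 51 mm from the pivot
- idler_block: loose grey block 54 (x) x 26 (y) x 30 mm tall with a steel stub on top, 22 mm in diameter, 18 mm tall (48 mm in all), 0.12 kg. It stands on the drive's plate between the tensioner's roller and the rear wall, long side roughly along the drive's x, and blocks the arm before the click. Origin at the centre of its underside, z up
- tray: empty open steel tray 200 (x) x 130 (y) x 30 mm tall, walls and floor 4 to 5 mm thick, loose on the table to the left or right of the drive. Origin at the centre of its underside, z up
- tube_rack: white foam rack 160 x 100 mm with fifteen capped tubes, 110 mm tall: a bystander; origin at the centre of its underside
- tape_roll: white roll, ring 64 mm across and 22 mm tall, flat on the table: a bystander; origin at the centre of its underside
- driver: screwdriver with black handle, 160 mm, lying on the table: a bystander; origin under its middle
- spare_pulley: flanged aluminium pulley, 44 mm across, 22 mm tall, flat on the table: a bystander; origin at the centre of its underside
- swab_jar: glass jar 68 mm across, 85 mm tall: a bystander; origin at the centre of its underside
- gel: white bottle 56 mm across, 110 mm tall: a bystander; origin at the centre of its underside
- tube_stand: white foot 50 x 50 x 30 mm with one capped tube upright in it, 104 mm tall in all: a bystander; origin at the centre of its underside
Mind the look-alikes: they are no part of the job. Leave any blue or brown look-alike of the idler_block alone.

How it is judged (in metres and radians):
On the way, in this order (a step that is already met when the one before it is completed fails the run):
1. the idler block lies in the tray, let go, and the tensioner arm is still at rest (x of idler_block in the frame of tray between -0.09 and 0.09 m and y of idler_block in the frame of tray between -0.055 and 0.055 m and z of idler_block in the frame of tray below 0.035 m and linear speed of idler_block below 0.05 m/s and contact force between idler_block and the fingers below 0.1 N and value of joint tensioner below 0.15 rad), for 0.2 s.
2. the tensioner arm is past the ratchet click and the pawl has dropped (value of joint tensioner above 0.49 rad and value of joint pawl below 0.002 m), for 0.2 s.
At the end, for the whole second after the job is handed in: Robot contact of over 3 N holds the tensioner still at over 0.49 rad, past the pawl, which is home (under 2 mm) and carries nothing; the idler block lies let go in the tray (origin within 90 mm along, 55 mm across, under 35 mm above the tray's origin) (all of step 2 and (contact force between tensioner and the fingers above 3 N or contact force between tensioner and the arm above 3 N) and velocity of joint tensioner between -0.1 and 0.1 rad/s and contact force between tensioner and pawl below 0.5 N and x of idler_block in the frame of tray between -0.09 and 0.09 m and y of idler_block in the frame of tray between -0.055 and 0.055 m and z of idler_block in the frame of tray below 0.035 m and linear speed of idler_block below 0.05 m/s and contact force between idler_block and the fingers below 0.1 N); the arm keeps its last pose, push and grip.
It fails at once if a bystander was moved by more than 30 mm (distance of any of tube_rack, tape_roll, driver, spare_pulley, swab_jar, gel, tube_stand from where it was at the start of the episode above 0.03 m).
It also fails if it takes over 48 s, if anything falls off the work surface, if the arm or the gripper's body presses on something with over 40 N, if the wrist force passes 120 N, or if a joint passes its speed limit or range.

## Working session

There is one attempt and no reset: what is moved stays moved. The work goes in short steps, each a Python script; the robot and the scene stay as the last script left them, time stands still between calls to the robot, and variables do not carry over. Pictures are saved under pics/ and viewed, at most 10 in all, crops included, and the job is handed in when it is done.

```bash
mkdir -p pics
cat > h.py <<'E'
import numpy as np, cv2
from cell import *
def shot(n,f):
    o=observe(); c=read_camera(n)
    cv2.imwrite('pics/'+f+'.png',c['img'][:,:,::-1])
    if 'R' not in c:
        T=np.eye(4);T[:3,:3]=o['orientation'];T[:3,3]=o['tool_pos']
        W=np.linalg.inv(T@np.array(c['T_tool_cam']));c['R']=W[:3,:3];c['t']=W[:3,3]
    np.savez('pics/'+f+'.npz',**{k:np.array(c[k],float) for k in('mtx','dist_coeffs','R','t')})
    return c
def ray(f,uv):
    c=np.load('pics/'+f+'.npz')
    p=cv2.undistortPoints(np.array(uv,float).reshape(-1,1,2),c['mtx'],c['dist_coeffs']).reshape(-1,2)
    d=np.c_[p,np.ones(len(p))]@c['R']
    return -c['R'].T@c['t'],d
def onz(f,uv,z):
    C,d=ray(f,uv); z=np.broadcast_to(z,len(d))
    return C+d*((z-C[2])/d[:,2])[:,None]
def proj(f,X):
    c=np.load('pics/'+f+'.npz')
    return cv2.projectPoints(np.array(X,float).reshape(-1,1,3),cv2.Rodrigues(c['R'])[0],c['t'],c['mtx'],c['dist_coeffs'])[0].reshape(-1,2)
E
python3 - <<'E'
from h import *
for n in('scene','side','wrist'):shot(n,n+'0')
o=observe();print(o['clock'],o['tool_pos'],o['orientation'],o['grip_width'])
for n in('scene0','side0','wrist0'):print(ray(n,[[320,200]]))
E
```

```text
0.15 [0.32742593 0.64648045 0.25563014] [[-8.92146833e-01  4.51745328e-01 -4.32473663e-04]
 [ 4.51745520e-01  8.92146147e-01 -1.11240783e-03]
 [-1.16695329e-04 -1.18779916e-03 -9.99999288e-01]] 0.08544602883110923
(array([ 1.30141483, -0.16501384,  0.95909454]), array([[-0.6350064 ,  0.12918425, -0.76163077]]))
(array([ 0.24651656, -0.66196563,  0.59015583]), array([[ 0.35904671,  0.72561526, -0.58711681]]))
(array([0.26684301, 0.67678065, 0.37285974]), array([[ 0.24589282, -0.12400622, -0.96140593]]))
```

View pics/scene0.png

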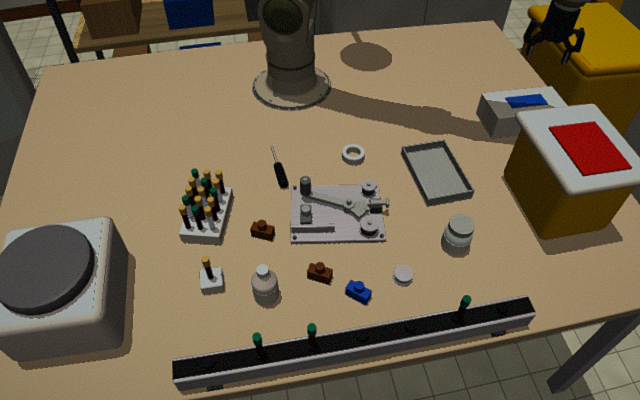

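View pics/side0.png

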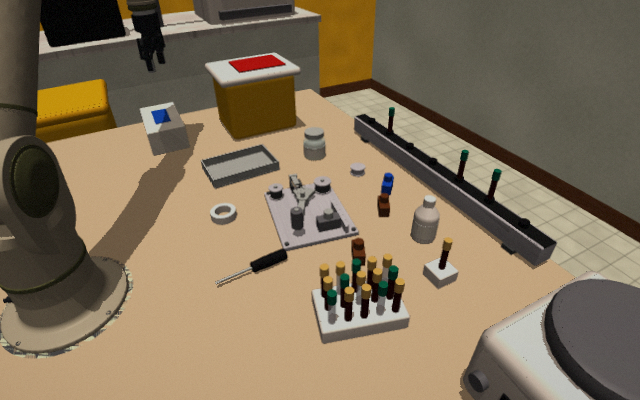

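The scene view shows the plate around (290–385, 185–242), the roller at (305,185), the idler block at (306,213), and the tray at (437,172). The wrist camera can get a closer look at the drive.

Run:
```python
from h import *
P=onz('scene0',[[291,187],[380,187],[385,241],[291,241],[437,172]],[.012]*4+[0]);print(P)
c=P[:4].mean(0);t=P[4]
R=np.array([[0,1,0],[1,0,0],[0,0,-1.]])
cc=read_camera('wrist');print(np.array(cc['T_tool_cam']))
T=np.array(cc['T_tool_cam'])
for R in (np.array([[0,1,0],[1,0,0],[0,0,-1.]]),np.array([[0,-1,0],[-1,0,0],[0,0,-1.]]),np.array([[1,0,0],[0,-1,0],[0,0,-1.]]),np.array([[-1,0,0],[0,1,0],[0,0,-1.]])):
    # place the camera axis hitting c at z=.02
    d=R@T[:3,2]; z=.32; cam=R@T[:3,3]; h=z+cam[2]-.02
    tcp=c+[0,0,0]; tcp=np.array([c[0]-cam[0]-d[0]/-d[2]*h,c[1]-cam[1]-d[1]/-d[2]*h,z])
    print(tcp,solve_ik(tcp,R))
```

```text
[[ 4.53983580e-01 -7.03591645e-02  1.20000000e-02]
 [ 4.96900128e-01  1.58789848e-01  1.20000000e-02]
 [ 6.66951159e-01  1.23920670e-01  1.20000000e-02]
 [ 6.25047132e-01 -9.68693271e-02  1.20000000e-02]
 [ 4.62011756e-01  3.32605037e-01  1.11022302e-16]]
[[ 6.06787107e-04 -9.64525620e-01 -2.63988561e-01  6.77429568e-02]
 [ 9.99999438e-01  8.14830897e-04 -6.78584367e-04 -4.49821944e-04]
 [ 8.69618043e-04 -2.63988001e-01  9.64525572e-01 -1.17358512e-01]
 [ 0.00000000e+00  0.00000000e+00  0.00000000e+00  1.00000000e+00]]
[0.56146395 0.07535767 0.32      ] [-30.41236877  20.35715668  23.29443639 109.57882932 -10.04948779
  52.0325207   -2.20812946]
[ 0.55997705 -0.01761666  0.32      ] [ -45.5875652    30.68911175   64.40088426  111.54963869  -32.63183919
   58.60254748 -146.26307447]
[0.60720766 0.02812706 0.32      ] [-37.45522953  27.49303968  44.29443322 105.27187064 -22.75246114
  56.46756472 -73.5358343 ]
[0.51423334 0.02961396 0.32      ] [-12.28037558  15.55279973   3.4011208  114.70160055  -1.1937204
  49.7778026   81.76739975]
```

Run:
```python
from h import *
print(onz('scene0',[[540,233],[508,165],[617,217],[488,128]],0))
R=np.array([[0,1,0],[1,0,0],[0,0,-1.]])
movep([.32,.45,.36],R)
movep([.561,.075,.36],R)
shot('wrist','w1');o=observe();print(o['clock'],o['joint_positions'],o['contact_force'])
```

```text
[[ 7.10375994e-01  5.19431147e-01  0.00000000e+00]
 [ 4.72487476e-01  5.42528712e-01  0.00000000e+00]
 [ 7.03708653e-01  7.54759346e-01 -1.11022302e-16]
 [ 3.15102501e-01  5.51073245e-01  0.00000000e+00]]
2.775 [-3.68708746e+01  1.89179556e+01  3.17934069e+01  1.06966455e+02
 -1.17245102e+01  5.73662490e+01  3.18881518e-02] [-0.27747428  0.41691083  0.06607192]
```

View pics/w1.png

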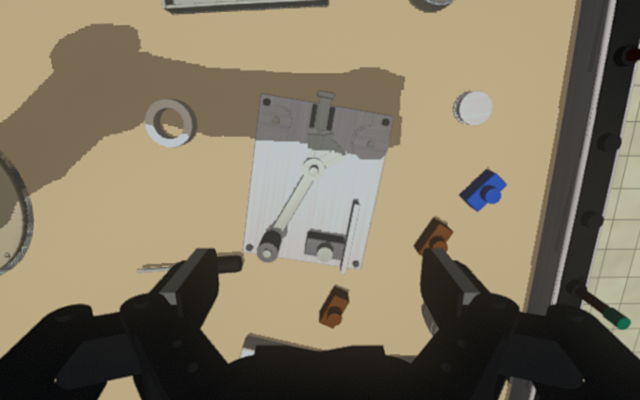

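The wrist view shows the plate at (243–397, 94–270), the roller at (268,248), the pivot at (313,165), the idler block at (325,246) and the wall at (352,235). I'll zoom in for precise pixels.

Run:
```python
import cv2
a=cv2.imread('pics/w1.png')[85:280,225:415]
a=cv2.resize(a,None,fx=3,fy=3,interpolation=cv2.INTER_CUBIC)
cv2.imwrite('pics/w1c.png',cv2.convertScaleAbs(a,alpha=1.15,beta=15))
```

```text
(no output)
```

View pics/w1c.png

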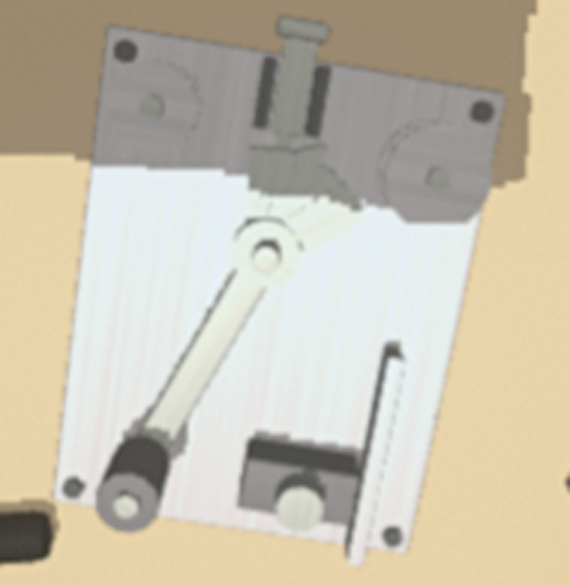

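Plate corners in the crop are (108,26), (503,95), (408,551) and (55,496). The roller top is at (126,504), the pivot at (267,254), and the stub top at (299,507). Next I'll compute poses and crop the tray.

```bash
cat > drive.py <<'E'
from h import *
px=lambda l:[[225+(u+.5)/3-.5,85+(v+.5)/3-.5] for u,v in l]
W=lambda l,z:onz('w1',px(l),z)[:,:2]
A=W([(108,26),(503,95),(408,551),(55,496)],.012)
B=np.array([[-90,115],[90,115],[90,-115],[-90,-115]])/1e3
H,_=cv2.estimateAffinePartial2D(B.astype(np.float32),A.astype(np.float32))
yaw=np.arctan2(H[1,0],H[0,0]); Rz=np.array([[np.cos(yaw),-np.sin(yaw)],[np.sin(yaw),np.cos(yaw)]]); org=A.mean(0)
D=lambda p:org+Rz@np.array(p)
toD=lambda X:(np.atleast_2d(X)-org)@Rz
E
python3 - <<'E'
from drive import *
print(org,np.degrees(yaw),np.hypot(H[1,0],H[0,0]),1e3*(toD(A)-B))
f=lambda n,l,z:print(n,W(l,z),1e3*toD(W(l,z)))
f('roller (expect',[(126,504)],.08); print(D([-.005+.115*np.sin(-.37),.03-.115*np.cos(.37)]))
f('pivot',[(267,254)],.034)
f('stub',[(299,507)],.06)
f('top',[(247,465),(360,470),(360,522),(238,505)],.042)
f('wall near',[(391,357),(350,558)],.035)
for n,uv in(('scene0',[[305,180]]),):
  pass
R=lambda x,y,z:[*D([x,y]),z]
print('reproj scene roller,pivot,stub',proj('scene0',[R(-.0466,-.0772,.08),R(-.005,.03,.034),[*W([(299,507)],.06)[0],.06]]))
a=cv2.imread('pics/scene0.png')[130:215,390:485]
cv2.imwrite('pics/tray.png',cv2.resize(a,None,fx=6,fy=6,interpolation=cv2.INTER_CUBIC))
E
```

```text
[0.5521494  0.02915055] -9.141558478932053 0.9838017600537482 [[ 1.14344809 -1.57098416]
 [-1.92803726 -2.49993102]
 [-0.54637626  1.4974136 ]
 [ 1.33096543  2.57350158]]
roller (expect [[ 0.49319287 -0.04043009]] [[-47.15314606 -78.06356364]]
[ 0.49388743 -0.03968506]
pivot [[0.55226282 0.05824039]] [[-4.5096532  28.73838328]]
stub [[ 0.56672727 -0.05083065]] [[ 27.09966838 -76.64930563]]
top [[ 0.54307154 -0.03833076]
 [ 0.59488021 -0.0406496 ]
 [ 0.59548412 -0.06674422]
 [ 0.53875767 -0.05828891]] [[  1.75847507 -68.06646041]
 [ 53.27751577 -62.12478474]
 [ 58.01952253 -87.79202663]
 [  0.67023531 -88.45648355]]
wall near [[ 0.60819807  0.01137769]
 [ 0.59171469 -0.08898024]] [[  58.16043444   -8.64244074]
 [  57.83069631 -110.34449371]]
reproj scene roller,pivot,stub [[304.7518172  178.68652462]
 [348.39563952 202.75294429]
 [305.49238938 206.91325879]]
```

View pics/tray.png

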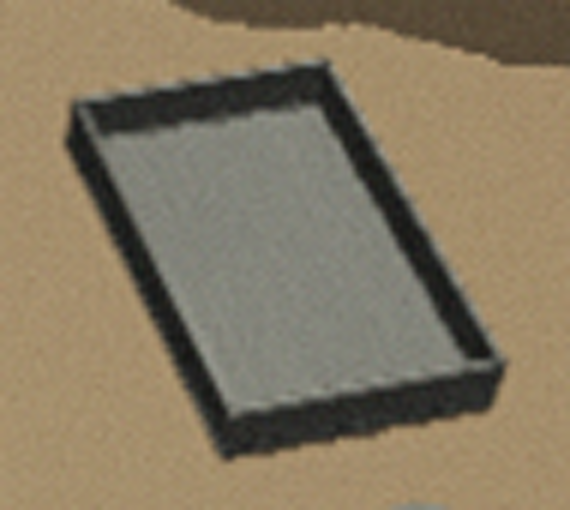

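Tray rim corners in the crop are (75,103), (325,63), (503,366) and (228,413). The drive pose agrees with the given geometry to 1–2 mm, and the block centre is at about (0.567, -0.051).

```bash
cat > plan.py <<'E'
from drive import *
T=onz('scene0',[[390+(u+.5)/6-.5,130+(v+.5)/6-.5] for u,v in [(75,103),(325,63),(503,366),(228,413)]],.03)[:,:2]
tc=T.mean(0); d=(T[3]+T[2]-T[0]-T[1]); ty=np.arctan2(d[1],d[0])
def Rt(a): # tool down, closing line (tool y) at world angle a
    y=np.array([np.cos(a),np.sin(a),0]); z=np.array([0,0,-1.]); return np.c_[np.cross(y,z),y,z]
blk=np.array([.5667,-.0508])
E
python3 - <<'E'
from plan import *
print(T,[np.linalg.norm(T[i]-T[i-1]) for i in range(4)],tc,np.degrees(ty))
r=np.radians
for n,p,z,al in(('blk',blk,.042,(r(84),r(-96))),('tray',tc,.037,(ty,ty+np.pi)),('roller',D([-.0466,-.0772]),.07,(yaw-.37+.0,yaw-.37+np.pi)),('rollerend',D([-.005+.115*np.sin(.25),.03-.115*np.cos(.25)]),.07,(yaw+.25,yaw+.25+np.pi))):
  for a in al:
    for dz in (0,.12):
      q=solve_ik([*p,z+dz],Rt(a)); print(n,np.round(np.degrees(a)),dz,None if q is None else np.round(q))
E
```

```text
[[0.37807579 0.25404185]
 [0.37274472 0.37967626]
 [0.56860722 0.38821466]
 [0.57191049 0.26126798]] [np.float64(0.1939693479403548), np.float64(0.125747471119855), np.float64(0.1960485184686864), np.float64(0.12698964572456006)] [0.47283456 0.32080019] 2.316538003821021
blk 84.0 0 [ -3.  42.   4. 121.  -9.  18.  93.]
blk 84.0 0.12 [ -6.  31.   7. 117.  -7.  32.  91.]
blk -96.0 0 [-18.  45.  27. 122. -50.  24. -47.]
blk -96.0 0.12 [-28.  38.  43. 119. -41.  39. -54.]
tray 2.0 0 [-48.  43.  12. 121. -26.  18. -12.]
tray 2.0 0.12 [-54.  33.  20. 118. -21.  33. -16.]
tray 182.0 0 [ -6.  54. -53. 118.  65.  45.  81.]
tray 182.0 0.12 [ -0.  46. -63. 115.  52.  54.  91.]
roller -30.0 0 [-11.  38.  14. 130. -34.  15.   2.]
roller -30.0 0.12 [-24.  27.  31. 126. -26.  32.  -4.]
roller 150.0 0 [  1.  37.  -4. 129.  10.  14. 137.]
roller 150.0 0.12 [  2.  25.  -6. 125.   5.  31. 143.]
rollerend 5.0 0 [-11.  40.  16. 121. -28.  22.  33.]
rollerend 5.0 0.12 [-17.  30.  25. 118. -21.  36.  27.]
rollerend 185.0 0 [ -26.   47.   42.  122.  -60.   34. -115.]
rollerend 185.0 0.12 [ -39.   46.   66.  119.  -54.   54. -117.]
```

Run:
```python
from plan import *
R=Rt(np.radians(84))
movep([*blk,.16],R)
move_linear([*blk,.043],speed=.12)
o=observe();print(o['clock'],o['tool_pos'],o['contact_force'])
gripper_close(40)
o=observe();print(o['clock'],o['grip_width'],o['gripper_force'],o['contact_force'])
if .02<o['grip_width']<.032:
    move_linear([*blk,.16],speed=.15)
    o=observe();print(o['clock'],o['grip_width'],o['contact_force'])
    shot('scene','s1')
    a=cv2.imread('pics/s1.png')[120:260,250:450];cv2.imwrite('pics/s1c.png',cv2.resize(a,None,fx=3,fy=3))
```

```text
5.3083 [ 0.56705188 -0.05084953  0.0435615 ] [0.5042576  0.05517013 0.1631554 ]
5.8917 0.025538264749648217 38.41458297567442 [-1.27735474  0.02505292  5.52013493]
6.825 0.025377981356508376 [ 0.11709804 -0.36081997 -0.91795495]
```

View pics/s1c.png

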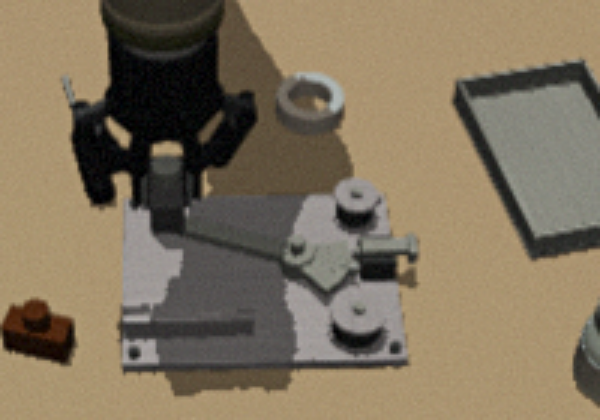

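The block is held, hanging level at about (165,195) in the crop, and the arm is still at rest. Next it goes into the tray.

Run:
```python
from plan import *
movep([*tc,.16],Rt(ty))
move_linear([*tc,.055],speed=.15)
move_linear([*tc,.0385],speed=.05)
o=observe();print(o['clock'],o['tool_pos'],o['contact_force'],o['grip_width'])
gripper_open(); 
move_linear([*tc,.17],speed=.2)
o=observe();print(o['clock'],o['grip_width'],o['contact_force'])
p=D([-.0466,-.0772]); movep([*p,.18],Rt(yaw-.37))
shot('scene','s2');print(observe()['clock'])
a=cv2.imread('pics/s2.png')[120:260,280:480];cv2.imwrite('pics/s2c.png',cv2.resize(a,None,fx=3,fy=3))
```

```text
9.6417 [0.4727234  0.32071643 0.03827757] [-0.00387324  0.15762525 -0.97517653] 0.025441081527759264
11.0583 0.0854529165484956 [-0.25538382  0.07749678 -0.23860356]
12.4583
```

View pics/s2c.png

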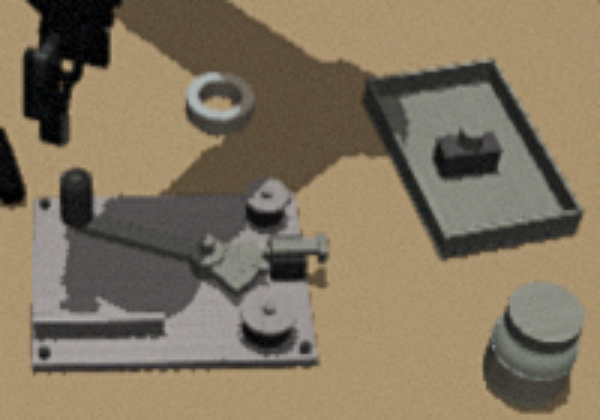

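The block stands upright in the tray at about (467,150) in the crop, and the arm is at rest with the roller at (76,195). Now I'll grip the roller and swing it along its arc.

```bash
cat > arc.py <<'E'
from plan import *
def pose(q,z=.070):
    a=q-.37; return [*D([-.005+.115*np.sin(a),.03-.115*np.cos(a)]),z],Rt(yaw+a)
E
python3 - <<'E'
from arc import *
p,R=pose(0); move_linear(p,R,speed=.15)
o=observe();print(o['clock'],o['tool_pos'],o['contact_force'])
gripper_close(40)
o=observe();print(o['clock'],o['grip_width'],o['gripper_force'],o['contact_force'])
if .024<o['grip_width']<.032:
    for q in np.append(np.arange(.08,.6,.09),.62):
        p,R=pose(q); move_linear(p,R,speed=.05)
        o=observe();print(round(q,2),o['clock'],o['grip_width'],np.round(o['contact_force'],1),np.round((o['tool_pos']-p)*1e3,1))
        if np.linalg.norm(o['contact_force'])>45: print('stop');break
    sleep(.3);o=observe();print(np.round(o['contact_force'],1),o['gripper_force'])
    shot('scene','s3');shot('side','d3')
    a=cv2.imread('pics/s3.png')[120:260,280:480];b=cv2.imread('pics/d3.png')[150:290,240:440]
    cv2.imwrite('pics/s3c.png',np.hstack([cv2.resize(x,None,fx=2,fy=2) for x in(a,b)]))
E
```

```text
13.3417 [ 0.49404205 -0.03965565  0.0702688 ] [-0.00492804 -0.60451146 -0.62080565]
13.9 0.02719860547566297 38.94170880317688 [ 0.53920997 -0.61383361  5.20284195]
0.08 14.2333 0.026897252775467284 [-1.6  1.1  7.5] [-0.2  0.1  0.4]
0.17 14.5917 0.02665568484496735 [-2.8  0.4  8.4] [-0.4  0.1  0.4]
0.26 14.95 0.02710094724189299 [-5.4  2.4 10.6] [-1.7  0.6  0.3]
0.35 15.3083 0.026853860502722014 [-7.8  2.1 12.7] [-2.4  0.7  0.3]
0.44 15.6667 0.026783516834340857 [-0.9 -1.4  6.5] [-0.3 -0.1  0.4]
0.53 16.025 0.02691351394806504 [-7.  -0.2 10.7] [-2.  -0.2  0.3]
0.62 16.3833 0.027034523621885236 [-7.3 -0.9 10.5] [-2.2 -0.5  0.3]
[-8.  -0.9  9.4] 40.04472076892853
```

View pics/s3c.png

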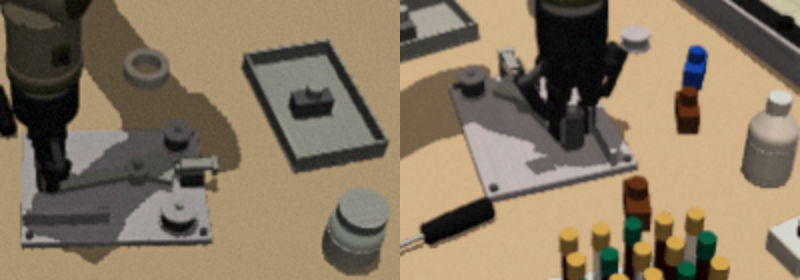

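The force dropped at q ≈ 0.44, which is the click. The arm is now held at about 0.60 rad against roughly 8 N of spring force, and the block is in the tray.

```bash
python3 -c "
from h import *
print(finish_job(),observe()['clock'])"
```

```text
the job is handed in; nothing more can be done
the job is handed in; nothing more can be done
```

I laid the idler block in the tray, swung the tensioner arm past the click and handed the job in with the gripper holding the roller at about 0.60 rad; the hand-in gave no verdict.

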